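# Seat the timing puck and shut its latch

## Robot

A 6-joint arm with a two-finger parallel gripper is mounted at the origin on the work surface. World frame = base frame: x ahead of the robot, y to its left, z up, the work surface at z = 0. Lengths are in m, angles in degrees, forces in N, time in s.
With the tool pointing down it reaches from about 0.4 to 0.825 m from the base axis. Payload 7 kg.
Tool frame: the origin (TCP) lies on the centre line of the jaws, within the pads' length; the fingertips stand 19 mm ahead of it and the grasp point (between the pads) is the TCP; z points along the fingers, y is the line along which they close (so a half turn about z gives the same grasp; the last joint's range is limited). The gripper opens to 88 mm and grips with 3 to 60 N. Pads are 19 mm wide; open, the fingers measure 130 mm over their backs; the gripper's body (78 mm by 193 mm) begins 47 mm behind the grasp point.
Start: joints at [-48.868, 20.546, 0.682, 0, -70.136, -16.507], TCP at [0.281, -0.614, 0.246] pointing down, gripper open.
Joint ranges: [-176.03, 176.03], [-82.01, 121.73], [-58.28, 71.71], [-173.87, 95.51], [-174.79, -0.11], [-173.66, 173.66]. Speed limits (degrees/s): [136.94, 136.94, 172.46, 180, 180, 180].

## Interface

Orientations are given as [roll, pitch, yaw] about the fixed x, y, z axes, in that order (R = Rz(yaw) Ry(pitch) Rx(roll)).
In Python, from plant import get_state, capture, close_job gives the robot as it stands.
- The arm moves only by the tool apply_moves, never from a script. Its argument "targets" is a list of rows, each a list of 7 numbers: the opening, from 0 (shut) to 1 (fully open), then the shift along the tool's x, y, z normalised to -1 to 1, where 1 is 1000 mm, then the turn, a rotation vector about the tool's x, y, z normalised to -1 to 1, where 1 is 90 degrees. In form: [[claw, tx, ty, tz, ax, ay, az], ...]. A call has 1 to 20 rows; each row shifts and turns the commanded pose from where the row before left it, along the tool's axes as they then stand; what a row does not reach is not made up. A row lasts 1/12 s, in which the tool goes at most 41.7 mm and 7.16 degrees, less where a joint would pass 70% of its speed; a pose out of reach is approached as far as the arm can. A call with a number of a shift or a turn outside -1 to 1 is refused whole. A call with a gripper value outside its range is refused whole. The fingers move at their own pace and stop on an object; "newtons" is the grip in N (left out, the last holds). Time passes only in rows, so rows that do not move let the fingers close. It gives the time, the measured TCP pose, the force, the opening and the grip force at its end, in the units of the state.
- get_state(): the state, without advancing time (a new reading comes with each control period).
- capture(name): name is "side" or "top" or "wrist"; returns a dict with "frame" (480x640x3 uint8, red, green, blue), "range_z" (480x640 float32, m along the optical axis (not along the pixel's ray), 0 where there is no reading), "camera_matrix" (3x3 intrinsics, pixels), "T" (4x4, takes a point from camera to world coordinates). Camera axes: x right, y down, z forward; pixel columns grow to the right and rows downward; lengths in m; the calibration is good to about 2 mm. A picture is of the moment at which its call begins.
- close_job(): hands the job in; it is judged then, once.
The state is a dict: "time_s": time; "joints": joint angles; "qd": joint speeds; "joint_torque": joint torques, N m; "tcp_pos": TCP position; "eef_rot": TCP orientation; "contact_force": force on the tool from outside, world axes, zero at the start; "moment": the same for the moment, N m; "gripper_width": finger opening in m; "gripper_force": force on a finger pad.
Only numpy, scipy, OpenCV 4.12 (cv2) and the standard library are available. Lean on these libraries where they do the work, as an engineer would, in place of code of your own. Each camera call takes 0.05 s, during which the arm holds its last target. There are 200 camera calls.

## Task

Push the round aluminium timing puck along the bench until it sits fully home in the V-shaped stop of the blue timing fixture, against both faces; then push the fixture's brass latch by its upright tab all the way across so that the puck is shut in. Do it all by pushing: the puck must stay flat on the bench and never be picked up, and everything else on the bench is to be left where it stands.

Things in the scene. Friction and masses are not known exactly. Their poses are not given: they have to be found in the camera images.
- puck: Plain bright aluminium disc, 64 mm diameter, 24 mm high, about 0.2 kg (varies), with a fine dark ring on its top; loose, flat on the bench. It starts on the robot's side of the fixture, to the left or to the right (it and the brass weight may swap places). Origin: centre of its underside, z up.
- fixture: Blue timing fixture fixed to the bench; position and yaw vary. Origin: on the bench where the puck's centre lies when fully home; x points from the open mouth into the V, y to the left seen that way. Two upright V faces, 30 mm high, at 45 degrees either side of the x axis, each touch the seated puck (32 mm from the origin) and meet at x = +45 mm. The puck slides in on bare bench along +x.
- v_mouth (a point): Middle of the open mouth of the V, on the bench: 4 mm before the fixture's origin along its x. The mouth ends of the V faces are 50 mm to either side of it; the walls are 12 mm thick behind their faces. A black pick-up box 45 mm high stands behind the V at fixture x = 63 to 109 mm.
- housing (a point): Top centre of the blue latch housing left of the mouth, 30 mm above the bench, at fixture x = 0, y = 69 mm. The housing is 110 mm long in the fixture's x and 18 mm wide in its y; the latch bar comes out through it. On the right of the mouth there is no housing.
- latch (a joint): Travel of the brass latch bar in m: 0 = fully open (drawn out to the left), 0.070 = fully shut at its end stop; starts at 0 to 0.012. Slides towards the fixture's -y, friction 2 to 3 N, and stays where left. The bar lies at fixture x = -46 to -36 mm (4 mm clear of the seated puck), z = 4 to 16 mm; its tip is at fixture y = 62 mm when open, -8 mm (in front of the puck) when shut.
- latch_tab (a point): Centre of the outer face of the latch's upright brass tab (the face towards the fixture's +y), 30 mm above the bench, at fixture x = -41 mm, y = 160 mm minus the travel. The tab is 20 mm wide in x, 12 mm thick in y, z = 14 to 48 mm, flush with the outer end of the bar. Under the bar a rail 3 mm high, 24 mm wide, lies on the bench out to y = 168 mm.
- brass_weight: Brass disc, 52 mm diameter, 24 mm high, 0.43 kg; loose bystander, not the timing puck. Origin: centre of its underside.
- case: Black ebony pyramid metronome case, 115 mm square foot, 200 mm high, at the right far side; loose bystander. Origin: centre of its underside.
- rod: Nickel pendulum rod lying flat along its own x, about 225 mm long, with a round bob at one end and a sliding weight, 12 mm high, 28 mm wide at most; loose bystander, on the right. Origin: mid-length, on the bench.
- anchor: Small steel escapement anchor lying flat, about 45 x 70 mm, 10 mm high; loose bystander to the right of the fixture. Origin: its hub, on the bench.
- jar: Amber jar with steel cap, 56 mm diameter, 75 mm high; loose bystander on the left beyond the latch. Origin: centre of its underside.
- screwdriver: Screwdriver 170 mm long lying along its own x; loose bystander on the left. Origin: on the bench under it.

How it is judged (in metres and radians):
On the way, in this order (a step that is already met when the one before it is completed fails the run):
1. the puck is home in the V while the latch is still open (horizontal distance between puck and fixture below 0.003 m and value of joint latch below 0.025 m), for 0.2 s.
2. the latch is pushed fully across with the puck in place (horizontal distance between puck and fixture below 0.005 m and value of joint latch above 0.066 m), for 0.2 s.
At the end, for the whole second after the job is handed in: The puck lies flat and still on the bench within 5 mm of its fully-home point in the V (it was within 3 mm before the latch was shut), and the latch is at least 66 mm along its 70 mm travel (all of step 2 and height (world z) of puck below 0.003 m and angle between puck's own z axis and vertical below 0.05 rad and linear speed of puck below 0.01 m/s); the robot touches nothing.
It fails at once if the puck is lifted or tipped (height (world z) of puck above 0.006 m or angle between puck's own z axis and vertical above 0.15 rad).
It fails at once if another thing on the bench is moved by more than 12 mm (distance of any of brass_weight, case, rod, anchor, jar, screwdriver from where it was at the start of the episode above 0.012 m).
It also fails if it takes over 64 s, if anything falls off the work surface, if the arm or the gripper's body presses on something with over 40 N, if the wrist force passes 120 N, or if a joint passes its speed limit or range.

## Working session

There is one attempt and no reset: what is moved stays moved. The work goes in short steps, Python scripts to look and compute and a tool call to move; the robot and the scene stay as the last step left them, time stands still between calls to the robot, and variables do not carry over. Pictures are saved under pics/ and viewed, at most 10 in all, crops included, and the job is handed in when it is done.

Besides the shell and the picture viewer there is one more tool, called after "Emit:" in YAML: its name, and indented under it one key for each argument. apply_moves: Moves the arm, as the interface text tells. Scaled input: -1 to 1 covers 1000 mm each way for a shift and 90 degrees each way for a turn. Its arguments: {"type":"object","properties":{"targets":{"type":"array","items":{"type":"array","items":{"type":"number"}}},"newtons":{"type":"number"}},"required":["targets"]}

```bash
mkdir -p pics; python3 - <<'E'
from plant import *
import cv2,numpy as np
s=get_state();print(s)
for n in("top","side"):
    c=capture(n);np.savez(n+".npz",**c);cv2.imwrite(f"pics/{n}0.png",c["frame"][:,:,::-1]);print(n,c["camera_matrix"],c["T"])
E
```

```text
{'time_s': 0.0, 'joints': array([-4.88675288e+01,  2.05905174e+01,  6.33579608e-01, -2.22981163e-02,
       -7.01364626e+01, -1.65070308e+01]), 'qd': array([-0.04049887,  0.07955049, -0.0056726 , -0.00671243,  0.00883141,
        0.03268082]), 'joint_torque': array([-1.66265281e-04, -5.82712376e+01,  2.93068832e+01,  6.99778318e+00,
        6.81131176e-03, -2.58390583e-04]), 'tcp_pos': array([ 0.28105383, -0.61318691,  0.24462471]), 'eef_rot': array([ 1.79904493e+02, -6.44322740e-03, -1.55382148e+02]), 'contact_force': array([-0.5302361 ,  0.05812862, -0.01985293]), 'moment': array([-0.01675618,  0.01263167,  0.06065002]), 'gripper_force': 0.0, 'gripper_width': 0.08757493790442888}
top [[474.88430577   0.         313.70321458]
 [  0.         474.88430577 245.68687677]
 [  0.           0.           1.        ]] [[ 0.03045478 -0.9729609   0.22895324  0.32201556]
 [-0.99953445 -0.02922354  0.00876704 -0.02010954]
 [-0.00183916 -0.22911365 -0.97339794  1.10632829]
 [ 0.          0.          0.          1.        ]]
side [[528.53708725   0.         311.67404327]
 [  0.         528.53708725 232.45288264]
 [  0.           0.           1.        ]] [[-0.99642451 -0.06165121  0.05776958  0.47258562]
 [-0.08442787  0.75233867 -0.65334406  0.89474902]
 [-0.00318284 -0.6558854  -0.75485377  1.10288577]
 [ 0.          0.          0.          1.        ]]
```

View pics/top0.png

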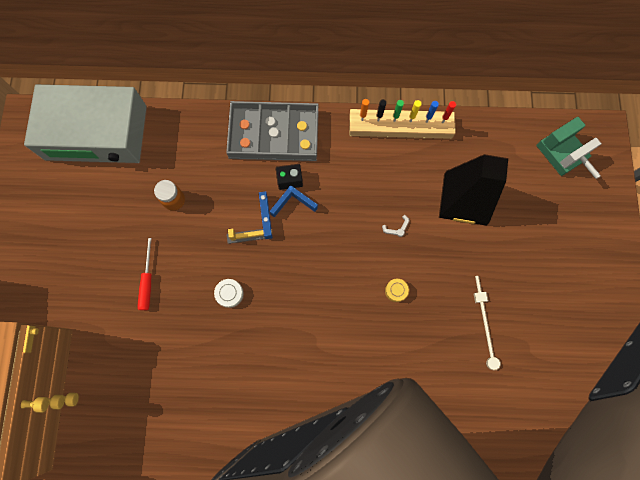

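View pics/side0.png

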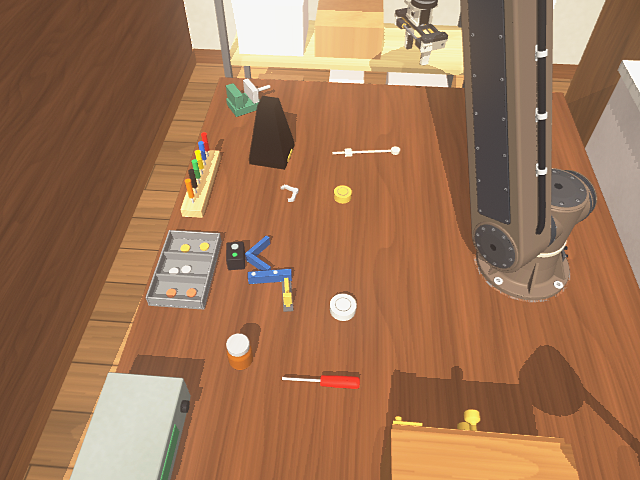

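The top view shows the puck at (228,293), the V apex at (292,188), the housing at (265,214), the latch tab at (231,233) and the brass weight at (397,290). The side view agrees: puck at (343,306), tab at (287,297). Next I measure these.

```bash
cat > h.py <<'E'
import numpy as np,cv2
def cast(c,px,z):
    px=np.atleast_2d(px).astype(float);K=c["camera_matrix"];T=c["T"]
    d=np.c_[(px-[K[0,2],K[1,2]])/[K[0,0],K[1,1]],np.ones(len(px))]@T[:3,:3].T
    return (T[:3,3]+d*((z-T[2,3])/d[:,2])[:,None])[:,:2]
def cloud(c):
    v,u=np.mgrid[:480,:640];K=c["camera_matrix"];r=c["range_z"]
    p=np.stack([(u-K[0,2])/K[0,0]*r,(v-K[1,2])/K[1,1]*r,r],-1)
    return p@c["T"][:3,:3].T+c["T"][:3,3]
E
python3 - <<'E'
from h import *
for n in("top","side"):
    c=dict(np.load(n+".npz"));P=cloud(c);hsv=cv2.cvtColor(c["frame"],cv2.COLOR_RGB2HSV)
    H,S,V=[hsv[...,i].astype(int) for i in range(3)]
    reg=(P[...,0]>.35)&(P[...,0]<.75)&(P[...,1]>-.3)&(P[...,1]<.3)
    blue=(H>95)&(H<125)&(S>120)&(V>60)&reg
    print(n,"blue z hist",np.percentile(P[blue][:,2],[5,25,50,75,95]))
    nb,lab,st,ce=cv2.connectedComponentsWithStats(blue.astype(np.uint8))
    for i in range(1,nb):
        if st[i,4]<40: continue
        m=(lab==i)&(P[...,2]>.024)
        uv=np.argwhere(m)[:,::-1]
        w=cast(c,uv,.03)
        r=cv2.minAreaRect((w*1000).astype(np.float32));print(" blob",st[i],len(uv),r,cv2.boxPoints(r).round(1).tolist())
    yel=(H>18)&(H<35)&(S>120)&(V>120)&reg
    nb,lab,st,ce=cv2.connectedComponentsWithStats(yel.astype(np.uint8))
    for i in range(1,nb):
        if st[i,4]<15: continue
        m=lab==i;print(" yel",st[i],ce[i],"z",np.percentile(P[m][:,2],[5,50,95]).round(4))
        t=m&(P[...,2]>.035)
        if t.sum()>4: print("   tab",t.sum(),cast(c,np.argwhere(t)[:,::-1],.048).mean(0),np.argwhere(t)[:,::-1].mean(0))
    puck=(S<60)&(V>150)&reg&(P[...,2]>.015)&(P[...,2]<.03)
    nb,lab,st,ce=cv2.connectedComponentsWithStats(puck.astype(np.uint8))
    for i in range(1,nb):
        if st[i,4]<150: continue
        w=cast(c,np.argwhere(lab==i)[:,::-1],.024)
        print(" puck",st[i],ce[i],w.mean(0),cv2.minEnclosingCircle((w*1000).astype(np.float32)),"z",np.median(P[lab==i][:,2]))
    j=18;cv2.imwrite(f"pics/{n}_crop.png",cv2.resize(c["frame"][150:310,180:380] if n=="top" else c["frame"][220:330,210:370],None,fx=4,fy=3.7 if n=="top" else 4,interpolation=cv2.INTER_CUBIC)[:,:,::-1])
E
```

```text
top blue z hist [0.00910389 0.02654753 0.02977875 0.03150914 0.03387983]
 blob [270 186  47  31 452] 326 ((666.5009765625, 41.41365051269531), (82.35912322998047, 82.03717041015625), 54.84810256958008) [[609.2999877929688, 31.399999618530273], [676.2999877929688, -15.899999618530273], [723.7000122070312, 51.5], [656.7000122070312, 98.69999694824219]]
 blob [259 192  13  47 316] 288 ((649.7432861328125, 107.724853515625), (110.99691009521484, 17.305709838867188), 10.004014015197754) [[593.5999755859375, 106.5999984741211], [596.5999755859375, 89.5999984741211], [705.9000244140625, 108.80000305175781], [702.9000244140625, 125.9000015258789]]
 yel [228 229   6   9  50] [230.6 232.9] z [0.0439 0.0484 0.0517]
   tab 50 [0.59546575 0.1818026 ] [230.6 232.9]
 yel [233 230  30  10 146] [248.32191781 234.24657534] z [0.0091 0.0161 0.0207]
 yel [385 279  24  23 405] [396.48888889 289.91111111] z [0.0141 0.0246 0.0281]
 puck [214 279  28  28 579] [227.7253886  292.30569948] [0.4611446  0.18304418] ((461.2393798828125, 183.27386474609375), 32.10820770263672) z 0.024839747231853337
side blue z hist [0.00534461 0.01751266 0.02777713 0.03049685 0.03297814]
 blob [245 236  47  48 738] 482 ((664.4424438476562, 57.55940246582031), (107.68206787109375, 139.75074768066406), 15.072088241577148) [[594.2999877929688, 111.0], [630.5999755859375, -23.899999618530273], [734.5999755859375, 4.099999904632568], [698.2999877929688, 139.0]]
 yel [334 185  18  19 254] [342.16141732 193.94094488] z [0.0035 0.0234 0.028 ]
 yel [283 278   9  29 151] [286.80794702 294.        ] z [0.0094 0.0208 0.0493]
   tab 52 [0.59575457 0.18764461] [286.75       296.07692308]
 puck [330 294  26  24 502] [342.46414343 305.39043825] [0.46138864 0.18715256] ((461.1792907714844, 187.38497924804688), 34.63644790649414) z 0.024120718578366396
```

View pics/top_crop.png

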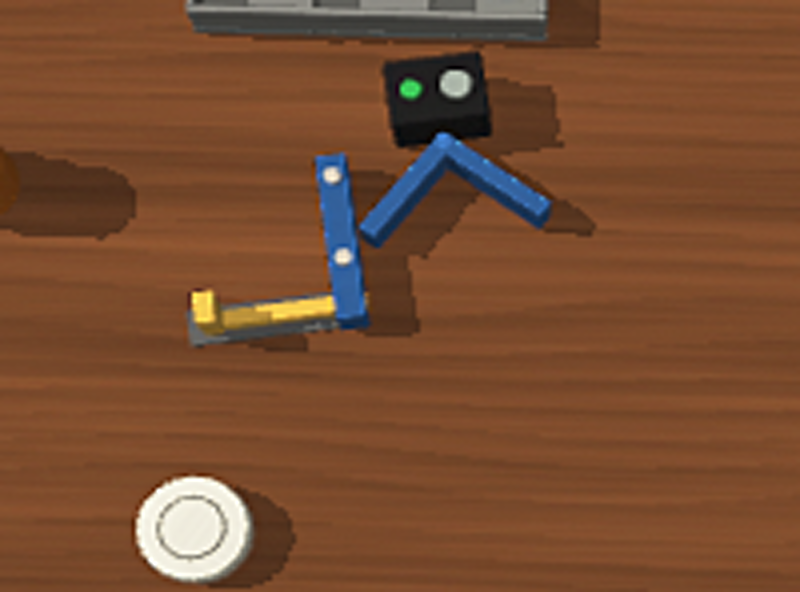

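The top crop shows the latch almost open (tab left at about (205,305)), the V open downwards, and the puck at (193,527). From the measured housing and V:

| Item | Value |
|---|---|
| Fixture yaw | ≈10° |
| Fixture origin | ≈(0.662, 0.042) |
| Puck | ≈(0.461, 0.185) |
| Latch travel | ≈3 mm |

Plan: push the puck in the notch between part-open fingers, first along world −60° and then along +10°. I start with the turn to yaw −60°.

Emit:
apply_moves:
  targets:
    - [0.41, 0, 0, 0, 0, 0, -0.0757]
    - [0.41, 0, 0, 0, 0, 0, -0.0757]
    - [0.41, 0, 0, 0, 0, 0, -0.0757]
    - [0.41, 0, 0, 0, 0, 0, -0.0757]
    - [0.41, 0, 0, 0, 0, 0, -0.0757]
    - [0.41, 0, 0, 0, 0, 0, -0.0757]
    - [0.41, 0, 0, 0, 0, 0, -0.0757]
    - [0.41, 0, 0, 0, 0, 0, -0.0757]
    - [0.41, 0, 0, 0, 0, 0, -0.0757]
    - [0.41, 0, 0, 0, 0, 0, -0.0757]
    - [0.41, 0, 0, 0, 0, 0, -0.0757]
    - [0.41, 0, 0, 0, 0, 0, -0.0757]
    - [0.41, 0, 0, 0, 0, 0, -0.0757]
    - [0.41, 0, 0, 0, 0, 0, -0.0757]
    - [0.41, 0, 0, 0, 0, 0, 0]
    - [0.41, 0, 0, 0, 0, 0, 0]
  newtons: 20

```text
time_s: 1.43
tcp_pos: [0.2811, -0.6134, 0.2452]
eef_rot: [180.0, 0.0, -60.2]
contact_force: [0.0, -0.3, 0.7]
gripper_width: 0.0359
gripper_force: 0.0
```

Emit:
apply_moves:
  targets:
    - [0.41, -0.0257, -0.0305, 0, 0, 0, 0]
    - [0.41, -0.0257, -0.0305, 0, 0, 0, 0]
    - [0.41, -0.0257, -0.0305, 0, 0, 0, 0]
    - [0.41, -0.0257, -0.0305, 0, 0, 0, 0]
    - [0.41, -0.0257, -0.0305, 0, 0, 0, 0]
    - [0.41, -0.0257, -0.0305, 0, 0, 0, 0]
    - [0.41, -0.0257, -0.0305, 0, 0, 0, 0]
    - [0.41, -0.0257, -0.0305, 0, 0, 0, 0]
    - [0.41, -0.0257, -0.0305, 0, 0, 0, 0]
    - [0.41, -0.0257, -0.0305, 0, 0, 0, 0]
    - [0.41, -0.0257, -0.0305, 0, 0, 0, 0]
    - [0.41, 0, 0, 0, 0, 0, 0]

```text
time_s: 2.43
tcp_pos: [0.4324, -0.1962, 0.246]
eef_rot: [-179.9, -0.0, -60.0]
contact_force: [-0.8, -0.8, -0.6]
gripper_width: 0.0363
gripper_force: 0.0
```

Emit:
apply_moves:
  targets:
    - [0.41, -0.0339, -0.02, 0, 0, 0, 0]
    - [0.41, -0.0339, -0.02, 0, 0, 0, 0]
    - [0.41, -0.0339, -0.02, 0, 0, 0, 0]
    - [0.41, -0.0339, -0.02, 0, 0, 0, 0]
    - [0.41, -0.0339, -0.02, 0, 0, 0, 0]
    - [0.41, -0.0339, -0.02, 0, 0, 0, 0]
    - [0.41, -0.0339, -0.02, 0, 0, 0, 0]
    - [0.41, -0.0339, -0.02, 0, 0, 0, 0]
    - [0.41, -0.0339, -0.02, 0, 0, 0, 0]
    - [0.41, -0.0339, -0.02, 0, 0, 0, 0]
    - [0.41, -0.0339, -0.02, 0, 0, 0, 0]
    - [0.41, 0, 0, 0, 0, 0, 0]
    - [0.41, 0, 0, 0, 0, 0, 0]

```text
time_s: 3.52
tcp_pos: [0.4341, 0.2336, 0.2451]
eef_rot: [179.9, -0.0, -60.0]
contact_force: [-0.3, -1.2, -0.4]
gripper_width: 0.0359
gripper_force: 0.0
```

```bash
python3 - <<'E'
from plant import *
from h import *
c=capture("wrist");np.savez("w1.npz",**c);cv2.imwrite("pics/w1.png",c["frame"][:,:,::-1])
P=cloud(c);hsv=cv2.cvtColor(c["frame"],cv2.COLOR_RGB2HSV);S=hsv[...,1];V=hsv[...,2]
m=(S<60)&(V>150)&(P[...,2]>.015)&(P[...,2]<.032)
nb,lab,st,ce=cv2.connectedComponentsWithStats(m.astype(np.uint8))
for i in range(1,nb):
    if st[i,4]>300:
        w=cast(c,np.argwhere(lab==i)[:,::-1],.024);print(st[i],w.mean(0),cv2.minEnclosingCircle((w*1000).astype(np.float32)),np.median(P[lab==i][:,2]))
E
```

```text
[ 288  121   64   65 3280] [0.46156984 0.18146813] ((461.281494140625, 182.13040161132812), 31.772066116333008) 0.024459252698817824
```

View pics/w1.png

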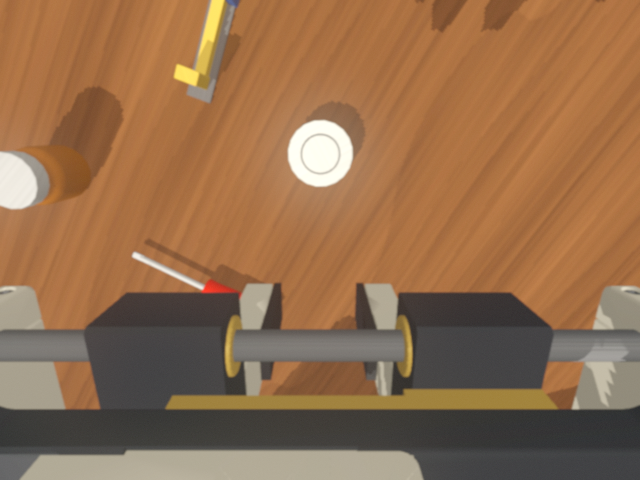

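The wrist view shows the puck centred between the fingers (column 320), and its position agrees with the top camera, so I trust the top frame. Now I lower the fingers and push along −60°.

Emit:
apply_moves:
  targets:
    - [0.41, 0, 0, 0.036, 0, 0, 0]
    - [0.41, 0, 0, 0.036, 0, 0, 0]
    - [0.41, 0, 0, 0.036, 0, 0, 0]
    - [0.41, 0, 0, 0.036, 0, 0, 0]
    - [0.41, 0, 0, 0.036, 0, 0, 0]
    - [0.41, 0, 0, 0.024, 0, 0, 0]
    - [0.41, 0, 0, 0.014, 0, 0, 0]
    - [0.41, 0, 0, 0, 0, 0, 0]
    - [0.41, 0, 0, 0, 0, 0, 0]

```text
time_s: 4.32
tcp_pos: [0.4344, 0.2307, 0.0275]
eef_rot: [179.9, -0.0, -60.1]
contact_force: [-0.0, 0.5, 0.5]
gripper_width: 0.036
gripper_force: 0.0
```

Emit:
apply_moves:
  targets:
    - [0.41, 0.005, 0, 0, 0, 0, 0]
    - [0.41, 0.005, 0, 0, 0, 0, 0]
    - [0.41, 0.005, 0, 0, 0, 0, 0]
    - [0.41, 0.005, 0, 0, 0, 0, 0]
    - [0.41, 0.005, 0, 0, 0, 0, 0]
    - [0.41, 0.005, 0, 0, 0, 0, 0]
    - [0.41, 0.008, 0, 0, 0, 0, 0]
    - [0.41, 0.01, 0, 0, 0, 0, 0]
    - [0.41, 0.01, 0, 0, 0, 0, 0]
    - [0.41, 0.01, 0, 0, 0, 0, 0]
    - [0.41, 0.01, 0, 0, 0, 0, 0]
    - [0.41, 0.01, 0, 0, 0, 0, 0]
    - [0.41, 0.01, 0, 0, 0, 0, 0]
    - [0.41, 0.01, 0, 0, 0, 0, 0]
    - [0.41, 0.008, 0, 0, 0, 0, 0]
    - [0.41, 0.005, 0, 0, 0, 0, 0]
    - [0.41, 0.002, 0, 0, 0, 0, 0]
    - [0.41, 0, 0, 0, 0, 0, 0]
    - [0.41, 0, 0, 0, 0, 0, 0]

```text
time_s: 5.9
tcp_pos: [0.4956, 0.125, 0.0273]
eef_rot: [179.9, -0.0, -60.0]
contact_force: [-0.3, 0.4, 0.5]
gripper_width: 0.0361
gripper_force: 0.0
```

```bash
cat >> h.py <<'E'
def puck(n="top",x0=.35,x1=.75,y0=-.1,y1=.3):
    from plant import capture
    c=capture(n);P=cloud(c);hsv=cv2.cvtColor(c["frame"],cv2.COLOR_RGB2HSV);S=hsv[...,1];V=hsv[...,2]
    m=(S<60)&(V>150)&(P[...,2]>.015)&(P[...,2]<.032)&(P[...,0]>x0)&(P[...,0]<x1)&(P[...,1]>y0)&(P[...,1]<y1)
    nb,lab,st,ce=cv2.connectedComponentsWithStats(m.astype(np.uint8))
    for i in range(1,nb):
        if st[i,4]>100:
            w=cast(c,np.argwhere(lab==i)[:,::-1],.024);print(n,st[i],w.mean(0).round(4),cv2.minEnclosingCircle((w*1000).astype(np.float32)),np.median(P[lab==i][:,2]))
    return c
E
python3 - <<'E'
from h import *
for n in("top","wrist"): c=puck(n);cv2.imwrite(f"pics/{n}2.png",c["frame"][:,:,::-1])
E
```

```text
top [266 258  16  24 240] [0.52   0.0811] ((517.1782836914062, 86.77975463867188), 29.62792205810547) 0.025048838131462303
wrist [  0  94  24  31 326] [0.6403 0.1068] ((641.1405029296875, 107.37242889404297), 5.8607096672058105) 0.03144604128044122
wrist [  240   160   158   155 11814] [0.5143 0.0924] ((510.18280029296875, 99.66207885742188), 40.583248138427734) 0.024158651271996207
wrist [ 275  196   88   84 5779] [0.5143 0.0925] ((514.09423828125, 92.94166564941406), 18.50006866455078) 0.02504794283149725
```

The puck sits in the notch at about (0.514, 0.092), as planned. Continuing 81 mm, then I back off, lift and swing round to yaw 10°.

Emit:
apply_moves:
  targets:
    - [0.41, 0.004, 0, 0, 0, 0, 0]
    - [0.41, 0.008, 0, 0, 0, 0, 0]
    - [0.41, 0.01, 0, 0, 0, 0, 0]
    - [0.41, 0.01, 0, 0, 0, 0, 0]
    - [0.41, 0.01, 0, 0, 0, 0, 0]
    - [0.41, 0.01, 0, 0, 0, 0, 0]
    - [0.41, 0.01, 0, 0, 0, 0, 0]
    - [0.41, 0.008, 0, 0, 0, 0, 0]
    - [0.41, 0.006, 0, 0, 0, 0, 0]
    - [0.41, 0.003, 0, 0, 0, 0, 0]
    - [0.41, 0.002, 0, 0, 0, 0, 0]
    - [0.41, 0, 0, 0, 0, 0, 0]
    - [0.41, 0, 0, 0, 0, 0, 0]
    - [0.41, -0.01, 0, 0, 0, 0, 0]
    - [0.41, -0.02, 0, 0, 0, 0, 0]
    - [0.41, -0.02, 0, 0, 0, 0, 0]
    - [0.41, -0.01, 0, 0, 0, 0, 0]
    - [0.41, 0, 0, -0.02, 0, 0, 0]
    - [0.41, 0, 0, -0.04, 0, 0, 0]
    - [0.41, 0, 0, -0.03, 0, 0, 0]

```text
time_s: 7.67
tcp_pos: [0.5059, 0.1079, 0.1192]
eef_rot: [179.9, -0.0, -59.9]
contact_force: [1.1, 0.1, 0.6]
gripper_width: 0.036
gripper_force: 0.0
```

Emit:
apply_moves:
  targets:
    - [0.41, 0, 0, 0, 0, 0, -0.0778]
    - [0.41, 0, 0, 0, 0, 0, -0.0778]
    - [0.41, 0, 0, 0, 0, 0, -0.0778]
    - [0.41, 0, 0, 0, 0, 0, -0.0778]
    - [0.41, 0, 0, 0, 0, 0, -0.0778]
    - [0.41, 0, 0, 0, 0, 0, -0.0778]
    - [0.41, 0, 0, 0, 0, 0, -0.0778]
    - [0.41, 0, 0, 0, 0, 0, -0.0778]
    - [0.41, 0, 0, 0, 0, 0, -0.0778]
    - [0.41, 0, 0, 0, 0, 0, -0.0778]
    - [0.41, 0, 0, 0, 0, 0, 0]
    - [0.41, 0, 0, 0, 0, 0, 0]

```text
time_s: 8.67
tcp_pos: [0.5062, 0.1076, 0.1176]
eef_rot: [-180.0, -0.0, 9.8]
contact_force: [1.2, 0.1, -0.1]
gripper_width: 0.0361
gripper_force: 0.0
```

```bash
python3 - <<'E'
from h import *
for n in("top","wrist"): c=puck(n);np.savez(n+"3.npz",**c);cv2.imwrite(f"pics/{n}3.png",c["frame"][:,:,::-1])
E
```

```text
top [300 242  13  26 218] [0.557  0.0073] ((554.856201171875, 16.303255081176758), 30.20021629333496) 0.02510681701713169
wrist [352  33  19  21 166] [0.6378 0.1043] ((637.8842163085938, 104.03097534179688), 5.627016067504883) 0.031338196737502044
wrist [ 404  154   99   95 7247] [0.5563 0.024 ] ((555.0813598632812, 23.97733497619629), 32.98436737060547) 0.024406714029476806
```

View pics/wrist3.png

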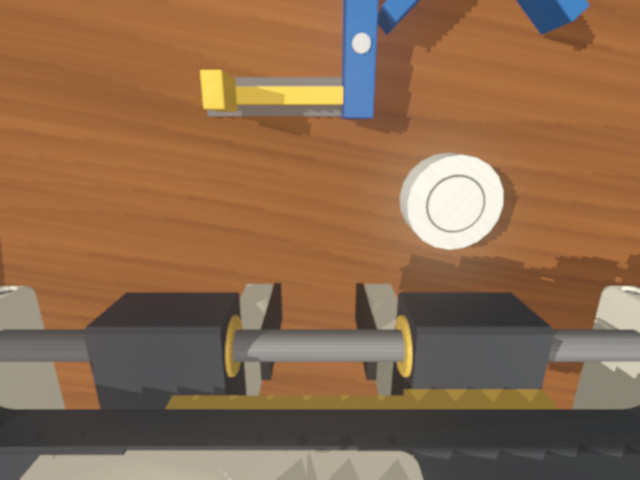

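The wrist view has the housing vertical, so yaw 10° is right. The puck is at (452,203), about (0.556, 0.0235), nearly on the fixture axis. I move behind it, lower, and push along +x.

Emit:
apply_moves:
  targets:
    - [0.41, -0.0084, 0.0309, 0, 0, 0, 0]
    - [0.41, -0.0084, 0.0309, 0, 0, 0, 0]
    - [0.41, -0.0084, 0.0309, 0, 0, 0, 0]
    - [0.41, 0, 0, 0, 0, 0, 0]
    - [0.41, 0, 0, 0.03, 0, 0, 0]
    - [0.41, 0, 0, 0.03, 0, 0, 0]
    - [0.41, 0, 0, 0.02, 0, 0, 0]
    - [0.41, 0, 0, 0.01, 0, 0, 0]
    - [0.41, 0, 0, 0, 0, 0, 0]
    - [0.41, 0, 0, 0, 0, 0, 0]

```text
time_s: 9.6
tcp_pos: [0.4976, 0.0116, 0.0273]
eef_rot: [180.0, 0.1, 10.0]
contact_force: [-0.2, 0.0, 0.4]
gripper_width: 0.0359
gripper_force: 0.0
```

Emit:
apply_moves:
  targets:
    - [0.41, 0.006, 0, 0, 0, 0, 0]
    - [0.41, 0.006, 0, 0, 0, 0, 0]
    - [0.41, 0.005, 0, 0, 0, 0, 0]
    - [0.41, 0.005, 0, 0, 0, 0, 0]
    - [0.41, 0.005, 0, 0, 0, 0, 0]
    - [0.41, 0.008, 0, 0, 0, 0, 0]
    - [0.41, 0.01, 0, 0, 0, 0, 0]
    - [0.41, 0.01, 0, 0, 0, 0, 0]
    - [0.41, 0.01, 0, 0, 0, 0, 0]
    - [0.41, 0.01, 0, 0, 0, 0, 0]
    - [0.41, 0.01, 0, 0, 0, 0, 0]
    - [0.41, 0.01, 0, 0, 0, 0, 0]
    - [0.41, 0.01, 0, 0, 0, 0, 0]
    - [0.41, 0.006, 0, 0, 0, 0, 0]
    - [0.41, 0.003, 0, 0, 0, 0, 0]
    - [0.41, 0, 0, 0, 0, 0, 0]
    - [0.41, 0, 0, 0, 0, 0, 0]

```text
time_s: 11.02
tcp_pos: [0.6104, 0.0316, 0.0275]
eef_rot: [-180.0, -0.0, 10.0]
contact_force: [-0.2, -0.5, -0.4]
gripper_width: 0.0358
gripper_force: 0.0
```

```bash
python3 - <<'E'
from h import *
for n in("wrist",): c=puck(n);np.savez(n+"4.npz",**c);cv2.imwrite(f"pics/{n}4.png",c["frame"][:,:,::-1])
E
```

```text
wrist [111  77  30  32 281] [0.6912 0.1188] ((690.54345703125, 118.16006469726562), 5.586032867431641) 0.031513632016246323
wrist [  243   161   151   146 10623] [0.6496 0.0375] ((647.2799682617188, 37.18159103393555), 32.095272064208984) 0.024142253120789353
wrist [ 275  196   88   84 5731] [0.6471 0.0372] ((646.5292358398438, 37.05564498901367), 18.500444412231445) 0.025071797811756086
wrist [134 231  26  23 169] [0.632  0.1086] ((632.9410400390625, 108.12950134277344), 5.5306715965271) 0.031602603490743536
```

View pics/wrist4.png

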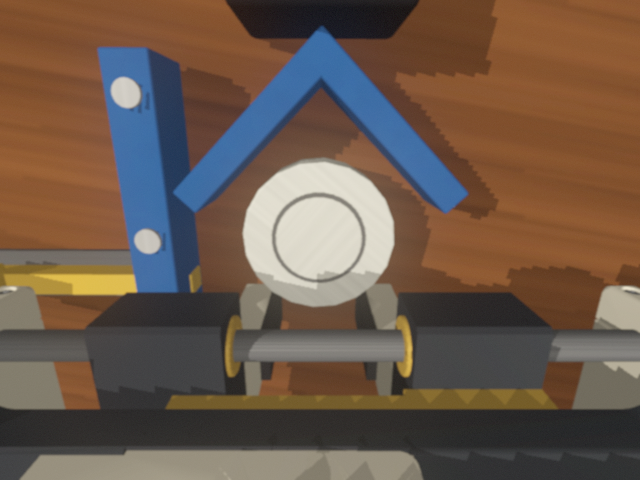

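The puck is at (319,237) with the V apex at (321,80), so it is well centred and about 16 mm short. I push gently.

Emit:
apply_moves:
  targets:
    - [0.41, 0.002, 0, 0, 0, 0, 0]
    - [0.41, 0.003, 0, 0, 0, 0, 0]
    - [0.41, 0.003, 0, 0, 0, 0, 0]
    - [0.41, 0.002, 0, 0, 0, 0, 0]
    - [0.41, 0.002, 0, 0, 0, 0, 0]
    - [0.41, 0.001, 0, 0, 0, 0, 0]
    - [0.41, 0.001, 0, 0, 0, 0, 0]
    - [0.41, 0, 0, 0, 0, 0, 0]

```text
time_s: 11.73
tcp_pos: [0.6239, 0.0339, 0.0275]
eef_rot: [180.0, 0.0, 10.0]
contact_force: [-1.0, -1.3, -0.1]
gripper_width: 0.0359
gripper_force: 0.6
```

Emit:
apply_moves:
  targets:
    - [0.41, 0.001, 0, 0, 0, 0, 0]
    - [0.41, 0, 0, 0, 0, 0, 0]

```text
time_s: 11.9
tcp_pos: [0.6249, 0.034, 0.0276]
eef_rot: [-180.0, -0.0, 10.0]
contact_force: [-0.6, -0.8, 1.0]
gripper_width: 0.0361
gripper_force: 0.6
```

Emit:
apply_moves:
  targets:
    - [0.41, 0.001, 0, 0, 0, 0, 0]
    - [0.41, 0, 0, 0, 0, 0, 0]

```text
time_s: 12.07
tcp_pos: [0.6259, 0.0342, 0.0276]
eef_rot: [180.0, -0.0, 10.0]
contact_force: [-0.8, -0.2, 1.9]
gripper_width: 0.0356
gripper_force: 0.6
```

Emit:
apply_moves:
  targets:
    - [0.41, 0.001, 0, 0, 0, 0, 0]
    - [0.41, 0, 0, 0, 0, 0, 0]

```text
time_s: 12.23
tcp_pos: [0.6265, 0.0343, 0.0275]
eef_rot: [180.0, 0.0, 10.0]
contact_force: [-1.8, 0.2, 0.9]
gripper_width: 0.0358
gripper_force: 1.1
```

Emit:
apply_moves:
  targets:
    - [0.41, 0.001, 0, 0, 0, 0, 0]
    - [0.41, 0, 0, 0, 0, 0, 0]

```text
time_s: 12.4
tcp_pos: [0.6268, 0.0342, 0.0274]
eef_rot: [180.0, 0.1, 10.0]
contact_force: [-4.5, -1.1, 2.3]
gripper_width: 0.036
gripper_force: 2.4
```

Emit:
apply_moves:
  targets:
    - [0.41, 0.001, 0, 0, 0, 0, 0]
    - [0.41, 0.001, 0, 0, 0, 0, 0]
    - [0.41, 0, 0, 0, 0, 0, 0]
    - [0.41, 0, 0, 0, 0, 0, 0]
    - [0.41, 0, 0, 0, 0, 0, 0]

```text
time_s: 12.82
tcp_pos: [0.6272, 0.0342, 0.0272]
eef_rot: [180.0, 0.3, 10.0]
contact_force: [-10.4, -1.3, 5.8]
gripper_width: 0.0363
gripper_force: 4.8
```

```bash
python3 - <<'E'
from h import *
for n in("wrist",): c=puck(n);np.savez(n+"5.npz",**c);cv2.imwrite(f"pics/{n}5.png",c["frame"][:,:,::-1])
E
```

```text
wrist [116 128  30  29 276] [0.6895 0.1184] ((689.4577026367188, 117.96568298339844), 5.604005336761475) 0.03148904371483685
wrist [  243   164   150   146 16679] [0.6639 0.0399] ((660.796630859375, 38.6544075012207), 34.03664016723633) 0.024448738897828254
```

View pics/wrist5.png

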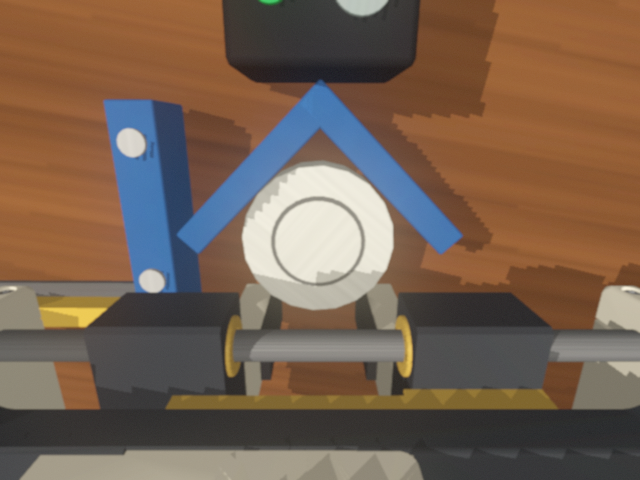

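The puck centre is at (318,240) and touches both V faces; the TCP stalled with force rising to 10 N, and the implied puck position is (0.6626, 0.0404), equal to the origin. I back off, rise, go round to the latch tab, turn to yaw −80° and close the fingers.

Emit:
apply_moves:
  targets:
    - [0.41, -0.002, 0, 0, 0, 0, 0]
    - [0.41, -0.002, 0, 0, 0, 0, 0]
    - [0.41, -0.006, 0, 0, 0, 0, 0]
    - [0.41, -0.015, 0, 0, 0, 0, 0]
    - [0.41, -0.018, 0, 0, 0, 0, 0]
    - [0.41, 0, 0, 0, 0, 0, 0]
    - [0.41, 0, 0, -0.03, 0, 0, 0]
    - [0.41, 0, 0, -0.04, 0, 0, 0]
    - [0.41, 0, 0, -0.04, 0, 0, 0]
    - [0.41, 0, 0, -0.03, 0, 0, 0]
    - [0.41, 0, 0, 0, 0, 0, 0]
    - [0, 0.0069, -0.0382, 0, 0, 0, 0]
    - [0, 0.0069, -0.0382, 0, 0, 0, 0]
    - [0, 0.0069, -0.0382, 0, 0, 0, 0]
    - [0, 0.0069, -0.0382, 0, 0, 0, 0]
    - [0, 0.0069, -0.0382, 0, 0, 0, 0]
    - [0, 0, 0, 0, 0, 0, 0]

```text
time_s: 14.28
tcp_pos: [0.5889, 0.2278, 0.1677]
eef_rot: [-179.9, -0.2, 10.3]
contact_force: [0.1, -1.0, 0.5]
gripper_width: 0.0026
gripper_force: 0.0
```

Emit:
apply_moves:
  targets:
    - [0, 0, 0, 0, 0, 0, 0.0769]
    - [0, 0, 0, 0, 0, 0, 0.0769]
    - [0, 0, 0, 0, 0, 0, 0.0769]
    - [0, 0, 0, 0, 0, 0, 0.0769]
    - [0, 0, 0, 0, 0, 0, 0.0769]
    - [0, 0, 0, 0, 0, 0, 0.0769]
    - [0, 0, 0, 0, 0, 0, 0.0769]
    - [0, 0, 0, 0, 0, 0, 0.0769]
    - [0, 0, 0, 0, 0, 0, 0.0769]
    - [0, 0, 0, 0, 0, 0, 0.0769]
    - [0, 0, 0, 0, 0, 0, 0.0769]
    - [0, 0, 0, 0, 0, 0, 0.0769]
    - [0, 0, 0, 0, 0, 0, 0.0769]
    - [0, 0, 0, 0, 0, 0, 0]
    - [0, 0, 0, 0, 0, 0, 0]

```text
time_s: 15.53
tcp_pos: [0.5884, 0.2217, 0.1677]
eef_rot: [-180.0, 0.0, -79.7]
contact_force: [0.9, -0.1, -0.1]
gripper_width: 0.0003
gripper_force: 0.0
```

```bash
python3 - <<'E'
from h import *
for n in("top","wrist"): c=puck(n);np.savez(n+"6.npz",**c);cv2.imwrite(f"pics/{n}6.png",c["frame"][:,:,::-1])
E
```

```text
top [280 198  27  26 501] [0.6624 0.041 ] ((661.98828125, 40.868228912353516), 31.761638641357422) 0.02458960578503433
wrist [233   0  57  15 578] [0.6559 0.068 ] ((657.2286376953125, 64.8801498413086), 19.326976776123047) 0.0236043593025424
wrist [196  58  16  17 122] [0.6928 0.1136] ((692.8302001953125, 113.23798370361328), 5.743106365203857) 0.031182223460695296
```

View pics/wrist6.png

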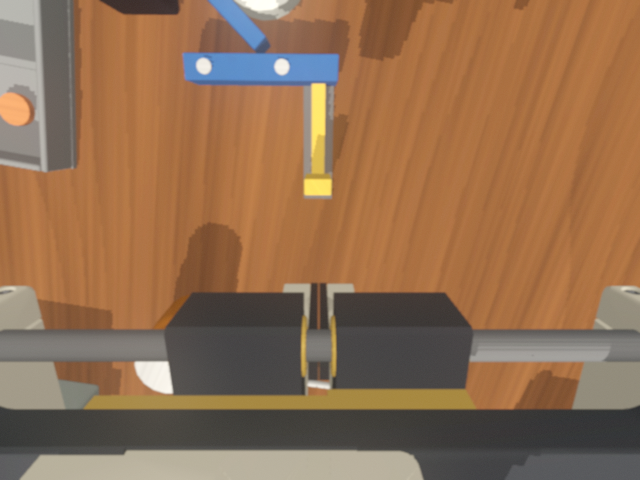

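The puck stayed home at (0.6624, 0.0410). The tab at column 318 lines up with the fingers at column 319. I lower and push.

Emit:
apply_moves:
  targets:
    - [0, 0, 0, 0.04, 0, 0, 0]
    - [0, 0, 0, 0.04, 0, 0, 0]
    - [0, 0, 0, 0.03, 0, 0, 0]
    - [0, 0, 0, 0.015, 0, 0, 0]
    - [0, 0, 0, 0, 0, 0, 0]
    - [0, 0, 0, 0, 0, 0, 0]

```text
time_s: 16.13
tcp_pos: [0.588, 0.2213, 0.0421]
eef_rot: [179.9, -0.1, -79.8]
contact_force: [-0.1, -0.3, 1.2]
gripper_width: 0.0003
gripper_force: 0.0
```

Emit:
apply_moves:
  targets:
    - [0, 0.005, 0, 0, 0, 0, 0]
    - [0, 0.005, 0, 0, 0, 0, 0]
    - [0, 0.005, 0, 0, 0, 0, 0]
    - [0, 0.005, 0, 0, 0, 0, 0]
    - [0, 0.005, 0, 0, 0, 0, 0]
    - [0, 0.005, 0, 0, 0, 0, 0]
    - [0, 0.005, 0, 0, 0, 0, 0]
    - [0, 0.005, 0, 0, 0, 0, 0]
    - [0, 0.005, 0, 0, 0, 0, 0]
    - [0, 0.005, 0, 0, 0, 0, 0]
    - [0, 0.005, 0, 0, 0, 0, 0]
    - [0, 0.005, 0, 0, 0, 0, 0]
    - [0, 0.005, 0, 0, 0, 0, 0]
    - [0, 0.005, 0, 0, 0, 0, 0]
    - [0, 0.005, 0, 0, 0, 0, 0]
    - [0, 0.005, 0, 0, 0, 0, 0]
    - [0, 0.004, 0, 0, 0, 0, 0]
    - [0, 0, 0, 0, 0, 0, 0]
    - [0, 0, 0, 0, 0, 0, 0]

```text
time_s: 17.72
tcp_pos: [0.6021, 0.1379, 0.0422]
eef_rot: [179.9, -0.0, -80.0]
contact_force: [0.1, 0.3, -0.8]
gripper_width: 0.0006
gripper_force: 0.0
```

Emit:
apply_moves:
  targets:
    - [0, 0.002, 0, 0, 0, 0, 0]
    - [0, 0.002, 0, 0, 0, 0, 0]
    - [0, 0, 0, 0, 0, 0, 0]
    - [0, 0, 0, 0, 0, 0, 0]

```text
time_s: 18.05
tcp_pos: [0.6033, 0.1347, 0.0424]
eef_rot: [180.0, -0.0, -79.9]
contact_force: [0.1, 0.5, 0.5]
gripper_width: 0.0
gripper_force: 0.0
```

Emit:
apply_moves:
  targets:
    - [0, 0.002, 0, 0, 0, 0, 0]
    - [0, 0.001, 0, 0, 0, 0, 0]
    - [0, 0, 0, 0, 0, 0, 0]
    - [0, 0, 0, 0, 0, 0, 0]

```text
time_s: 18.38
tcp_pos: [0.6039, 0.1323, 0.0425]
eef_rot: [-180.0, 0.0, -79.9]
contact_force: [-1.8, 5.2, -0.3]
gripper_width: 0.0007
gripper_force: 2.4
```

Emit:
apply_moves:
  targets:
    - [0, 0.002, 0, 0, 0, 0, 0]
    - [0, 0, 0, 0, 0, 0, 0]
    - [0, 0, 0, 0, 0, 0, 0]

```text
time_s: 18.63
tcp_pos: [0.604, 0.1322, 0.0426]
eef_rot: [-180.0, 0.1, -79.9]
contact_force: [-7.0, 12.8, 0.9]
gripper_width: 0.0004
gripper_force: 7.2
```

The TCP stalled at y=0.132 (0.131 expected) with 13 N, so the latch is at its end stop. I back off and check.

Emit:
apply_moves:
  targets:
    - [0, -0.002, 0, 0, 0, 0, 0]
    - [0, -0.002, 0, 0, 0, 0, 0]
    - [0, -0.01, 0, 0, 0, 0, 0]
    - [0, -0.02, 0, 0, 0, 0, 0]
    - [0, -0.02, 0, 0, 0, 0, 0]
    - [0, 0, 0, -0.03, 0, 0, 0]
    - [0, 0, 0, -0.04, 0, 0, 0]
    - [0, 0, 0, -0.04, 0, 0, 0]
    - [0, -0.03, 0, -0.02, 0, 0, 0]
    - [0, 0, 0, 0, 0, 0, 0]
    - [0, 0, 0, 0, 0, 0, 0]

```text
time_s: 19.55
tcp_pos: [0.5901, 0.2142, 0.1744]
eef_rot: [-179.8, 0.1, -79.9]
contact_force: [-0.8, -0.3, -0.7]
gripper_width: 0.0004
gripper_force: 0.0
```

```bash
python3 - <<'E'
from h import *
c=puck("top");cv2.imwrite("pics/top7.png",c["frame"][:,:,::-1])
P=cloud(c);hsv=cv2.cvtColor(c["frame"],cv2.COLOR_RGB2HSV);H,S,V=[hsv[...,i].astype(int) for i in range(3)]
t=(H>18)&(H<35)&(S>120)&(V>120)&(P[...,2]>.035)&(P[...,2]<.06)&(P[...,0]>.5)&(P[...,0]<.7)&(P[...,1]>0)&(P[...,1]<.25)
w=cast(c,np.argwhere(t)[:,::-1],.048).mean(0);d=w-[.6622,.0408];a=np.radians(10)
print(t.sum(),w,"travel",.154-(-d[0]*np.sin(a)+d[1]*np.cos(a)))
E
```

```text
top [280 198  27  26 506] [0.6623 0.0411] ((661.6858520507812, 41.43501281738281), 32.194618225097656) 0.024923742319762687
48 [0.60666338 0.11568027] travel 0.07061349368661102
```

View pics/top7.png

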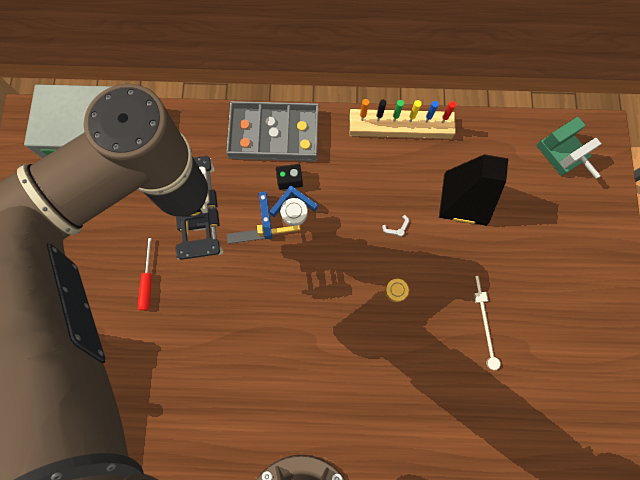

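The puck is in the V at (293,210), the latch is across in front of it with travel ≈70 mm, and the gripper is clear. The jar is hidden behind the arm in this view, but the gripper stayed clear of it. Every other bystander is where it started.

```bash
python3 -c "
from plant import *
print(close_job())"
```

```text
the job is handed in; nothing more can be done
None
```

The job is handed in: by the final top-camera check the puck was home in the V (within about 1 mm), the latch was shut at about 70 mm of travel, and the gripper was clear; no verdict was returned, and the jar was hidden behind the arm in that last picture.

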